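Tuck the console's cover plate under its lapped flap and hold it flat

TASK

On the scanner operator's desk, pick up the loose metal service cover plate by its upright handle and tuck its narrow tongue edge about 2 cm under the lapped flap of the control console without lifting the flap. Then press the plate flat onto the console's deck against the spring plunger of the cover switch, lying straight between the two guide rails, and finish while still holding it pressed down: do not let go. Leave the keypad, the mouse and the bottle where they are.

Things in the scene. Friction and masses are not known exactly. Their poses are not given: they have to be found in the camera images.
- plate_grip (a point): Centre of the upright white handle of the loose dark anodised cover plate (0.2 kg, flat on the desk at first), 24 mm above the plate's underside. Axes: x to the tongue edge, z up. Handle: 14 mm thick (x), 64 long (y), its top 44 mm above the underside. Plate 4 mm thick: 124 mm wide from 40 mm behind to 40 mm ahead of this point, then a tongue 96 mm wide, 30 mm long.
- plate_edge (a point): Middle of the plate's tongue edge, at its underside; axes as plate_grip. 70 mm ahead (x) of and 24 mm below plate_grip.
- console: Fixed off-white control console, 250 (x) by 240 mm (y), flat deck 45 mm above the desk; origin at the centre of its underside, x towards the flap. On the deck two rails 6 mm high run along x, 140 mm apart inside, from the mouth to 135 mm in front of it. The plate lies between them.
- mouth (a point): Mouth of the pocket under the flap: on the deck, straight below the middle of the flap's free edge, 45 mm ahead (x) of the console's middle. x points level into the pocket, y along the edge, z up. Pocket 112 mm wide, 9 mm high, 45 mm deep; its cheeks stop the plate's wide part when the tongue is 30 mm in.
- flap (a joint): Angle of the lapped flap (grey panel, 170 mm wide in y, 75 long, 4 thick, top 13 mm above the deck) about a hinge along its far edge, 70 mm beyond the free edge; 0 = shut, positive = lifted (rad). Light (0.1 kg), held down by its weight only.
- plunger (a joint): Travel of the cover switch's black spring plunger, 12 mm across, on the deck's middle line 55 mm in front of the mouth: 0 = up, 5 mm proud of the deck; 0.005 m = flush. Its push grows from 4 N to 7 N (flush), more than the plate's weight. It lies under the plate while the tongue is tucked.
- keypad: Bystander: loose black numeric keypad 90 x 130 x 20 mm, lying beyond the work; origin at the centre of its underside.
- mouse: Bystander: loose black computer mouse 105 x 60 x 33 mm to the right; origin at the centre of its underside.
- sanitiser: Bystander: loose upright bottle 60 mm across and 150 mm tall to the left; origin at the centre of its underside.
Things that resemble listed ones, but are neither listed nor needed, are in the scene too. What is shaped like the part that bears plate_grip but yellow is not meant.

How it is judged:
On the way, in this order (a step that is already met when the one before it is completed fails the run):
1. the plate is lifted off the desk (height (world z) of plate_edge above 0.035 m), for 0.1 s.
2. the tongue edge is under the flap by at least 12 mm, flap down (x of plate_edge in the frame of mouth above 0.012 m and z of plate_edge in the frame of mouth between -0.004 and 0.008 m and value of joint flap below 0.05 rad), for 0.2 s.
At the end, for the whole second after the job is handed in: Still gripped at rest (fingers over 1 N): tongue edge 12 to 36 mm under the flap, within 12 mm of the middle, 0.1 rad of straight, 3 mm of the deck and 0.04 rad of level; plunger pushed down at least 3.3 mm; flap shut (below 0.05 rad) (x of plate_edge in the frame of mouth between 0.012 and 0.036 m and y of plate_edge in the frame of mouth between -0.012 and 0.012 m and z of plate_edge in the frame of mouth between -0.003 and 0.003 m and angle between the x axis of plate_edge and the x axis of mouth, either way round below 0.1 rad and angle between plate_edge's own z axis and vertical below 0.04 rad and value of joint plunger above 0.0033 m and value of joint flap below 0.05 rad and contact force between the fingers and plate above 1 N and linear speed of plate below 0.02 m/s); the arm keeps its last pose, push and grip.
It fails at once if the flap is lifted (free edge up by more than about 6 mm) (value of joint flap above 0.09 rad).
It fails at once if a bystander is disturbed (moved more than 30 mm) (distance of any of keypad, mouse, sanitiser from where it was at the start of the episode above 0.03 m).
It also fails if it takes over 38 s, if anything falls off the work surface, if the arm or the gripper's body presses on something with over 40 N, if the wrist force passes 120 N, or if a joint passes its speed limit or range.

ROBOT

A 6-joint arm with a two-finger parallel gripper is mounted at the origin on the work surface. World frame = base frame: x ahead of the robot, y to its left, z up, the work surface at z = 0. Lengths are in m, angles in rad, forces in N, time in s.
With the tool pointing down it reaches from about 0.275 to 0.85 m from the base axis. Payload 19 kg.
Tool frame: the origin (TCP) lies at the very end of the fingers, on their centre line; the grasp point (between the pads) lies 19 mm behind it; z points along the fingers, x is the direction in which the jaws open and shut, and the axes are right-handed (so a half turn about z gives the same grasp; the last joint's range is limited). The gripper opens to 85 mm and grips with 20 to 120 N. Pads are 22 mm wide; open, the fingers measure 114 mm over their backs; the gripper's body (76 mm by 85 mm) begins 54 mm behind the grasp point. The pads swing forward as they close: fully open they stand 13 mm farther back than shut.
Start: joints at [-1.364, 0.15, 1.437, -0, 1.554, -0.134], TCP at [0.192, -0.542, 0.231] pointing down, gripper open.
Joint ranges: [-2.8, 2.8], [-0.68, 2.1], [0.12, 2.68], [-1.39, 4.53], [0.16, 2.79], [-2.81, 2.81]. Speed limits (rad/s): [1.89, 1.89, 2.22, 3.01, 3.01, 3.01].

INTERFACE

Orientations are given as [roll, pitch, yaw] about the fixed x, y, z axes, in that order (R = Rz(yaw) Ry(pitch) Rx(roll)).
In Python, from cell import robot gives the robot as it stands.
- The arm moves only by the tool drive_tool, never from a script. Its argument "targets" is text: rows parted by semicolons, each of 7 numbers parted by spaces: the turn, a rotation vector about the tool's x, y, z in degrees, then the shift along the tool's x, y, z in cm, then the finger opening in cm, from 0 to 8.54. In form: rx ry rz dx dy dz grip; .... A call has exactly 10 rows; each row shifts and turns the pose as measured when the row begins, along the tool's axes as they then stand; what a row does not reach is not made up. A row lasts 1/10 s, in which the tool goes at most 50 mm and 8.59 degrees, less where a joint would pass 70% of its speed; a pose out of reach is approached as far as the arm can. A call is refused whole if a number of a shift passes 5 or a number of a turn 8.59, either way. A call with a gripper value outside its range is refused whole. The fingers move at their own pace and stop on an object; "force" is the grip in N (left out, the last holds). Time passes only in rows, so rows that do not move let the fingers close, or fill a call up. It gives the time, the measured TCP pose, the force and the opening at its end, in the units of the state.
- robot.sense(): the state, without advancing time (a new reading comes with each control period).
- robot.grab_frame(name): name is "scene" or "top" or "wrist"; returns the picture (400x640x3 uint8, red, green, blue); there is no depth.
- robot.get_calibration(name): a dict with "vertical_fov" (degrees; the focal length in pixels is half the picture's height over the tangent of half this angle, whatever the lens; pixels are square), "cx", "cy" (the principal point, pixels), "k1" (the pictures are not rectified: a ray, as slopes to the right and down, at radius r is drawn at 1 + k1 r^2 times it, then the intrinsics apply), "rvec" (rotation vector, rad) and "tvec" (3), from world to camera coordinates, as OpenCV has them; the wrist camera has in their place "tool_from_camera" (4x4, takes a point from camera to tool coordinates, whose origin is the TCP and whose axes are the tool frame's). Camera axes: x right, y down, z forward; pixel columns grow to the right and rows downward; lengths in m; the calibration is good to about 2 mm. A picture is of the moment at which its call begins: read the wrist's pose just before it. get_calibration takes no time and is no camera call.
- robot.hand_in(): hands the job in, once; it reports no verdict.
Trained networks look in the newest picture that a camera, given by its name, has taken for a name from the list of things; names that differ only in an ending like _2 or _b are one class to them, and where a whole thing is asked for, a point or a joint stands for the part that bears it (a point fixed in the world has none). Each returns a list of dicts, best first, with "score" (0 to 1); they miss things now and then, are a little off and sometimes report something else, mostly with a low value. They report only what shows in the picture. A call takes as long as a camera call. They do not tell look-alikes from the thing itself.
- robot.outline_of(camera, name): "mask" (400x640 bool, what is visible of it) and "bbox" ([left, top, right, bottom] in pixels, round what is visible of it).
- robot.landmark_of(camera, name): "at" ([column, row] in pixels: a listed point, or the origin of a listed thing).
The state is a dict: "t": time; "joint_positions": joint angles; "joint_vel": joint speeds; "joint_efforts": joint torques, N m; "ee_pos": TCP position; "ee_rot": TCP orientation; "ft_force": force on the tool from outside, world axes, zero at the start; "torque": the same for the moment, N m; "opening": finger opening in m.
Only numpy, scipy, OpenCV 4.12 (cv2) and the standard library are available. Lean on these libraries where they do the work, as an engineer would, in place of code of your own. Each camera call takes 0.05 s, during which the arm holds its last target.

## Working session

There is one attempt and no reset: what is moved stays moved. The work goes in short steps, Python scripts to look and compute and a tool call to move; the robot and the scene stay as the last step left them, time stands still between calls to the robot, and variables do not carry over. Pictures are saved under pics/ and viewed, and the job is handed in when it is done.

Besides the shell and the picture viewer there is one more tool, called after ">>>" as name(argument=value, ...) on one line, values as JSON. drive_tool: Moves the arm, as the interface text tells. Its arguments: {"type":"object","properties":{"targets":{"type":"string"},"force":{"type":"number"}},"required":["targets"]}

```bash
ls; mkdir -p pics
python3 - <<'E'
from cell import robot
import cv2
print(robot.sense())
for n in("scene","top","wrist"):
    im=robot.grab_frame(n); cv2.imwrite(f"pics/{n}0.png",im[:,:,::-1]); print(n,robot.get_calibration(n))
    for k in("plate_grip","plate_edge","mouth"):
        print(k,[(r["score"],r["at"]) for r in robot.landmark_of(n,k)])
E
```

```text
pics
{'t': 0.0, 'joint_positions': array([-1.36402348e+00,  1.50966868e-01,  1.43799984e+00, -1.59607473e-06,
        1.55377063e+00, -1.33983888e-01]), 'joint_vel': array([ 0.00102644,  0.00098411, -0.00162019, -0.00174893,  0.00102602,
        0.00057563]), 'joint_efforts': array([ 2.04023971e-03, -7.13050818e+01, -5.70870316e+01,  7.97292114e-05,
        8.95107631e-03, -3.31660694e-06]), 'ee_pos': array([ 0.19210767, -0.54171763,  0.23070187]), 'ee_rot': array([-3.14144132e+00,  1.13464015e-03, -1.23003948e+00]), 'ft_force': array([-1.19953008,  0.46335096, -0.07975973]), 'torque': array([-0.00414688,  0.05226008, -0.02332084]), 'opening': 0.08576597939199554}
scene {'vertical_fov': 56.41560586111727, 'cx': 316.67794556439424, 'cy': 203.4454077885063, 'k1': -0.047611041096470984, 'rvec': array([ 1.05675786,  2.2536833 , -1.18542954]), 'tvec': array([ 0.39757338, -0.18913168,  1.79626513])}
plate_grip [(0.97, [317.6, 177.9]), (0.79, [286.4, 190.0]), (0.68, [312.4, 209.4])]
plate_edge [(0.96, [275.9, 202.7]), (0.96, [315.5, 224.5]), (0.75, [321.5, 186.9]), (0.46, [386.4, 238.6])]
m
[... 281 characters left out ...]
[397.9, 280.5]), (0.57, [347.8, 212.0]), (0.45, [398.2, 192.7])]
plate_edge [(0.91, [396.9, 193.5]), (0.74, [331.1, 197.1]), (0.61, [374.3, 266.7])]
mouth [(0.97, [238.2, 204.0])]
wrist {'vertical_fov': 61.71824963924741, 'cx': 317.1356181293315, 'cy': 204.43752575183345, 'k1': -0.011826593258985826, 'tool_from_camera': array([[ 9.99999587e-01, -8.75329054e-04,  2.44446819e-04,
         2.68253489e-04],
       [ 7.58472029e-04,  9.51989554e-01,  3.06129571e-01,
        -7.83301173e-02],
       [-5.00674926e-04, -3.06129259e-01,  9.51989824e-01,
        -1.41838518e-01],
       [ 0.00000000e+00,  0.00000000e+00,  0.00000000e+00,
         1.00000000e+00]])}
plate_grip []
plate_edge []
mouth []
```

View pics/scene0.png

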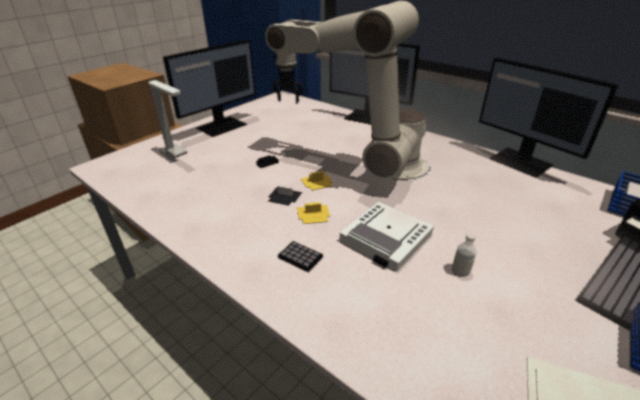

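View pics/top0.png

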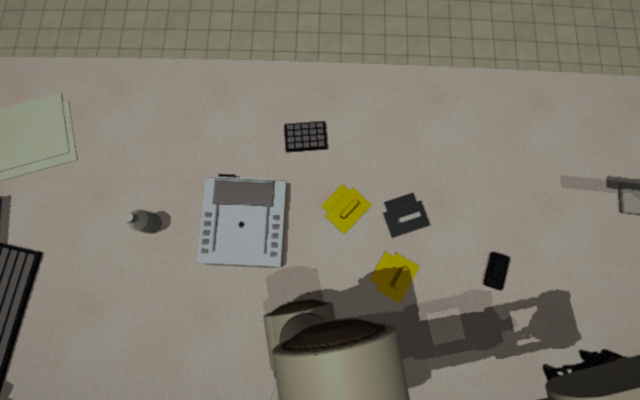

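View pics/wrist0.png

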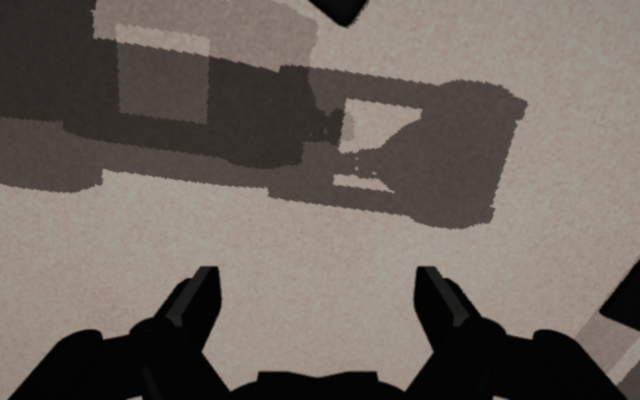

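```bash
cat > h.py <<'E'
import numpy as np, cv2
from cell import robot
from scipy.spatial.transform import Rotation as R
def K(c):
    f=200/np.tan(np.radians(c["vertical_fov"])/2); return np.array([[f,0,c["cx"]],[0,f,c["cy"]],[0,0,1.]]),np.array([c["k1"],0,0,0.])
def ext(n,s=None):
    c=robot.get_calibration(n)
    if n!="wrist": return c,cv2.Rodrigues(c["rvec"])[0],c["tvec"]
    T=np.eye(4);T[:3,:3]=R.from_euler("xyz",s["ee_rot"]).as_matrix();T[:3,3]=s["ee_pos"]
    M=np.linalg.inv(T@c["tool_from_camera"]); return c,M[:3,:3],M[:3,3]
def pix2w(n,p,z,s=None):
    c,r,t=ext(n,s);k,d=K(c)
    u=cv2.undistortPoints(np.array(p,float).reshape(-1,1,2),k,d).reshape(-1,2)
    ray=np.c_[u,np.ones(len(u))]@r; o=-r.T@t
    return o+ray*((z-o[2])/ray[:,2])[:,None]
def proj(n,P,s=None):
    c,r,t=ext(n,s);k,d=K(c)
    return cv2.projectPoints(np.array(P,float).reshape(-1,1,3),cv2.Rodrigues(r)[0],t,k,d)[0].reshape(-1,2)
def save(im,name,box=None,sc=1):
    im=im[:,:,::-1]
    if box: im=im[box[1]:box[3],box[0]:box[2]]
    cv2.imwrite(f"pics/{name}.png",cv2.resize(im,None,fx=sc,fy=sc,interpolation=cv2.INTER_CUBIC))
E
python3 - <<'E'
from h import *
im=robot.grab_frame("top")
save(im,"topc",(190,120,450,300),3)
for k in("plate_grip","console","flap","plunger"):
    for i,r in enumerate(robot.outline_of("top",k)):
        m=r["mask"].astype(np.uint8); print(k,r["score"],r["bbox"],m.sum(),cv2.minAreaRect(cv2.findNonZero(m)) if m.any() else 0)
        np.save(f"/tmp/{k}{i}.npy",m)
print("grip",pix2w("top",[[405.5,215.8]],.024),"edge",pix2w("top",[[396.9,193.5]],0))
print("mouth",pix2w("top",[[238.2,204]],.045),[(r["score"],r["at"],pix2w("top",r["at"],0)) for r in robot.landmark_of("top","console")])
print(robot.landmark_of("top","plunger"))
E
```

```text
plate_grip 0.89 [382.8, 191.0, 428.7, 236.7] 1360 ((404.6500244140625, 213.95001220703125), (36.9986457824707, 39.84469223022461), 71.56504821777344)
plate_grip 0.69 [123.7, 208.9, 161.5, 235.9] 715 ((141.61766052246094, 220.52943420410156), (40.26091384887695, 22.070741653442383), 14.03624439239502)
plate_grip 0.67 [319.4, 184.3, 370.6, 231.3] 1397 ((344.5511169433594, 206.77796936035156), (36.68364715576172, 40.97942352294922), 42.709388732910156)
flap 0.87 [211.1, 179.7, 274.7, 206.7] 1585 ((242.99844360351562, 192.04832458496094), (60.54914474487305, 27.05044174194336), 1.847610354423523)
grip [[ 0.54275793 -0.23916547  0.024     ]] edge [[ 0.61381485 -0.21931606  0.        ]]
mouth [[0.56009544 0.24803019 0.045     ]] [(0.73, [245.2, 225.5], array([[0.50351343, 0.23289111, 0.        ]]))]Traceback (most recent call last):
  File "<stdin>", line 10, in <module>
ValueError: it knows: console, keypad, mouse, mouth, plate_edge, plate_grip, sanitiser
```

View pics/topc.png

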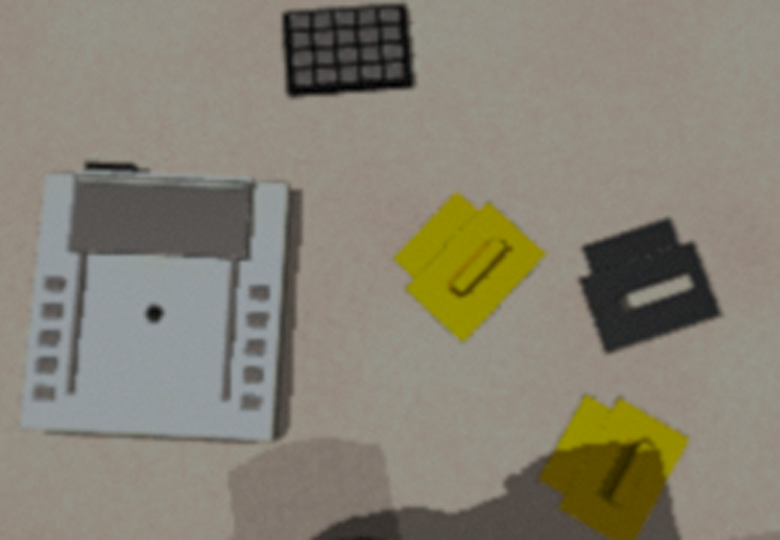

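Run:
```python
from h import *
from scipy.optimize import least_squares
def px(a): return (np.array(a,float)+.5)/3-.5+np.array([190,120])
def fit(mod,obs,x0):
    mod=np.array(mod,float)
    def w(p):
        c,s=np.cos(p[2]),np.sin(p[2]); m=mod.copy(); m[:,0]=p[0]+c*mod[:,0]-s*mod[:,1]; m[:,1]=p[1]+s*mod[:,0]+c*mod[:,1]; return m
    f=lambda p:(proj("top",w(p))-px(obs)).ravel()
    r=least_squares(f,x0); print(np.round(r.x,4),np.degrees(r.x[2]).round(2)); print(np.round(f(r.x).reshape(-1,2),2).tolist())
    return r.x
h=.004
fit([(-.04,.062,h),(-.04,-.062,h),(.07,.048,h),(.07,-.048,h),(.04,.062,h),(.04,-.062,h),(0,.032,.044),(0,-.032,.044)],
 [(606,352),(720,315),(583,246),(669,219),(580,283),(695,243),(630,299),(688,283)],(.54,-.24,.2))
# origin mouth
fit([(-.17,.12,0),(-.17,-.12,0),(.08,.12,0),(.08,-.12,0),(0,.085,.013),(0,-.085,.013),(.075-.005,.085,.013),(-.055,0,.005)] and
 [(-.17,.12,.045),(-.17,-.12,.045),(.08,.12,.045),(.08,-.12,.045),(0,.085,.058),(0,-.085,.058),(-.055,0,.05),(-.135,.073,.051),(-.135,-.073,.051)],
 [(22,427),(273,440),(45,173),(289,183),(68,252),(248,259),(154,313),(71,392),(226,400)],(.56,.245,0))
s=robot.sense();print(s['ee_pos'],s['ee_rot'],s['t'])
```

```text
[ 0.5365 -0.2463  0.3408] 19.52
[[-0.2, 1.08], [0.75, 0.52], [-0.56, 0.08], [0.55, -0.5], [-0.59, -1.43], [-0.33, -0.61], [-0.51, 1.1], [0.88, -0.36]]
[ 0.5572  0.2334 -0.0129] -0.74
[[-1.03, 0.98], [0.56, 0.46], [-0.06, -0.85], [0.42, -0.86], [0.29, -0.56], [-0.26, -0.41], [0.32, -0.1], [-0.23, 0.76], [-0.01, 0.38]]
[ 0.19215242 -0.54191221  0.23126357] [ 3.14156603e+00  8.65818411e-05 -1.23000076e+00] 0.9
```

```bash
cat >> h.py <<'E'
def plan(tgt,rot,n,grip,lo=0):
    """rows from measured pose to tgt pos / rot (euler) in n equal steps"""
    s=robot.sense(); p=np.array(s["ee_pos"]); r=R.from_euler("xyz",s["ee_rot"]); g=R.from_euler("xyz",rot)
    d=(r.inv()*g).as_rotvec()/n; step=(np.array(tgt)-p)/n; out=[]
    for i in range(n):
        ri=r*R.from_rotvec(d*i); out.append(" ".join(f"{v:.2f}" for v in [*np.degrees(d),*(ri.inv().apply(step)*100),grip]))
    print("; ".join(out))
E
python3 - <<'E'
from h import *
plan((.5365,-.2463,.15),(np.pi,0,.3408),11,8.5)
E
```

```text
-0.00 0.00 -8.18 -1.49 -3.85 0.74 8.50; -0.00 0.00 -8.18 -0.92 -4.02 0.74 8.50; -0.00 0.00 -8.18 -0.34 -4.11 0.74 8.50; -0.00 0.00 -8.18 0.25 -4.12 0.74 8.50; -0.00 0.00 -8.18 0.83 -4.04 0.74 8.50; -0.00 0.00 -8.18 1.40 -3.88 0.74 8.50; -0.00 0.00 -8.18 1.94 -3.64 0.74 8.50; -0.00 0.00 -8.18 2.43 -3.33 0.74 8.50; -0.00 0.00 -8.18 2.88 -2.95 0.74 8.50; -0.00 0.00 -8.18 3.27 -2.51 0.74 8.50; -0.00 0.00 -8.18 3.60 -2.02 0.74 8.50
```

>>> drive_tool(targets="0 0 -8.2 -1.5 -3.85 0.7 8.5; 0 0 -8.2 -0.9 -4.0 0.7 8.5; 0 0 -8.2 -0.35 -4.1 0.7 8.5; 0 0 -8.2 0.25 -4.1 0.7 8.5; 0 0 -8.2 0.85 -4.05 0.7 8.5; 0 0 -8.2 1.4 -3.9 0.7 8.5; 0 0 -8.2 1.95 -3.65 0.7 8.5; 0 0 -8.2 2.45 -3.35 0.7 8.5; 0 0 -8.2 2.9 -2.95 0.7 8.5; 0 0 -8.2 3.3 -2.5 0.7 8.5", force=60)

```text
t: 1.9
ee_pos: [0.5079, -0.2598, 0.1594]
ee_rot: [3.138, -0.0, 0.248]
ft_force: [-0.2, -0.9, 0.0]
opening: 0.0849
```

Run:
```python
from h import *
s=robot.sense();print(s['t'],s['ee_pos'],s['ee_rot'],s['joint_vel'].round(2))
save(robot.grab_frame("wrist"),"w1")
```

```text
1.9 [ 0.50785954 -0.25980101  0.15943681] [ 3.13788322e+00 -4.71953608e-04  2.47807783e-01] [ 0.76  0.32 -0.22 -0.   -0.1  -0.73]
```

View pics/w1.png

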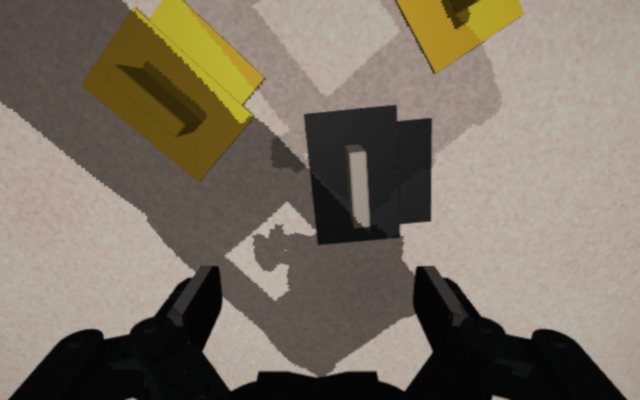

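Run:
```python
from h import *
for i in range(2): robot.grab_frame("wrist")
s=robot.sense();print(s['t'],s['ee_pos'],s['ee_rot'],s['joint_vel'].round(3))
im=robot.grab_frame("wrist")
save(im,"w2",(270,70,470,270),4)
```

```text
2.05 [ 0.50788319 -0.2593239   0.15892935] [3.13912337e+00 2.36799853e-04 2.45829063e-01] [-0.055 -0.019  0.004 -0.012  0.004  0.024]
```

View pics/w2.png

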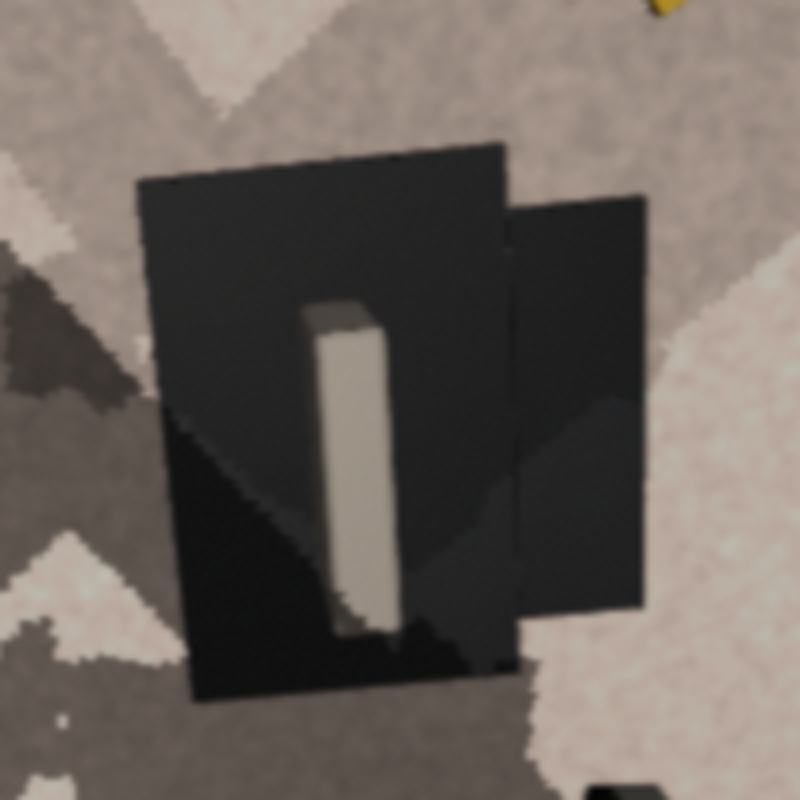

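```bash
cat >> h.py <<'E'
from scipy.optimize import least_squares
def fit2(cam,mod,obs,x0,off,sc,s=None):
    mod=np.array(mod,float); o=(np.array(obs,float)+.5)/sc-.5+np.array(off)
    def w(p):
        c,q=np.cos(p[2]),np.sin(p[2]); m=mod.copy(); m[:,0]=p[0]+c*mod[:,0]-q*mod[:,1]; m[:,1]=p[1]+q*mod[:,0]+c*mod[:,1]; return m
    f=lambda p:(proj(cam,w(p),s)-o).ravel()
    r=least_squares(f,x0); print(np.round(r.x,4),np.degrees(r.x[2]).round(2)); print(np.round(f(r.x).reshape(-1,2),2).tolist()); return r.x
E
python3 - <<'E'
from h import *
s=robot.sense(); h=.004
x=fit2("wrist",[(-.04,.062,h),(.04,.062,h),(-.04,-.062,h),(.04,-.062,h),(.07,.048,h),(.07,-.048,h),(-.007,.032,.044),(.007,.032,.044),(.007,-.032,.044),(-.007,-.032,.044)],
[(138,181),(503,145),(193,701),(520,671),(645,196),(643,606),(316,333),(384,326),(400,630),(337,635)],(.54,-.24,.34),(270,70),4,s)
print(s["t"]); plan((x[0],x[1],.045),(np.pi,0,x[2]),4,8.5)
E
```

```text
[ 0.5383 -0.2469  0.3413] 19.55
[[-1.22, -0.69], [0.92, -1.23], [-0.67, 0.65], [0.12, 0.66], [0.71, -0.67], [0.68, 0.52], [-0.84, -0.23], [0.37, -0.28], [0.58, 0.87], [-0.59, 1.18]]
2.1
0.04 0.01 -1.41 0.84 -0.15 2.86 8.50; 0.04 0.01 -1.41 0.84 -0.13 2.86 8.50; 0.04 0.01 -1.41 0.85 -0.10 2.86 8.50; 0.04 0.01 -1.41 0.85 -0.08 2.86 8.50
```

>>> drive_tool(targets="0.1 0 -1.4 0.85 -0.15 1.8 8.5; 0 0 -1.4 0.85 -0.15 1.8 8.5; 0 0 -1.4 0.85 -0.1 1.8 8.5; 0 0 -1.3 0.85 -0.1 1.8 8.5; 0 0 0 0 0 2 8.5; 0 0 0 0 0 2 8.5; 0 0 0 0 0 1.2 8.5; 0 0 0 0 0 0 8.5; 0 0 0 0 0 0 8.5; 0 0 0 0 0 0 8.5")

```text
t: 3.1
ee_pos: [0.5358, -0.2564, 0.036]
ee_rot: [3.133, -0.003, 0.321]
ft_force: [0.0, 0.8, -0.2]
opening: 0.085
```

Run:
```python
from h import *
s=robot.sense();print(s['t'],s['ee_pos'],s['ee_rot'],s['joint_vel'].round(3))
plan((.5383,-.2469,.012),(np.pi,0,.3413),2,8.5)
save(robot.grab_frame("wrist"),"w3")
```

```text
3.1 [ 0.53577163 -0.25636281  0.03603756] [ 3.13345360e+00 -2.51669486e-03  3.20592365e-01] [-0.004 -0.01  -0.011 -0.001  0.005 -0.001]
0.23 -0.07 -0.59 0.27 -0.42 1.20 8.50; 0.23 -0.07 -0.59 0.27 -0.41 1.20 8.50
```

View pics/w3.png

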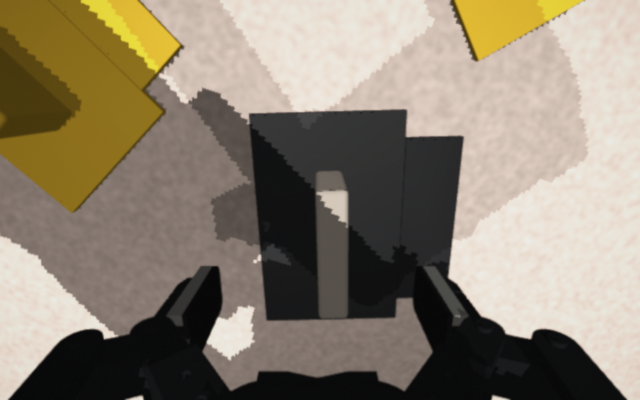

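>>> drive_tool(targets="0.25 -0.1 -0.6 0.3 -0.45 0.6 8.5; 0.25 0 -0.6 0.3 -0.45 0.6 8.5; 0 0 0 0 0 0.6 8.5; 0 0 0 0 0 0.5 8.5; 0 0 0 0 0 0.3 8.5; 0 0 0 0 0 0 8.5; 0 0 0 0 0 0 8.5; 0 0 0 0 0 0 8.5; 0 0 0 0 0 0 8.5; 0 0 0 0 0 0 8.5")

```text
t: 4.15
ee_pos: [0.5398, -0.2452, 0.0095]
ee_rot: [3.141, -0.002, 0.344]
ft_force: [0.6, -0.7, -0.3]
opening: 0.0849
```

Run:
```python
from h import *
s=robot.sense();print(s['t'],s['ee_pos'],s['ee_rot'],s['joint_vel'].round(3),s['ft_force'])
plan((.5383,-.2469,.012),(np.pi,0,.3413),1,8.5)
```

```text
4.15 [ 0.53977337 -0.24524612  0.00947143] [ 3.14080870e+00 -2.22006889e-03  3.43801737e-01] [-0.    -0.001 -0.001  0.     0.002 -0.002] [ 0.63274719 -0.69021668 -0.33336521]
0.04 -0.13 0.14 -0.19 0.11 -0.25 8.50
```

Slightly low; raise 2 mm and close.

>>> drive_tool(targets="0 -0.1 0.15 -0.2 0.1 -0.25 8.5; 0 0 0 0 0 0 4; 0 0 0 0 0 0 0; 0 0 0 0 0 0 0; 0 0 0 0 0 0 0; 0 0 0 0 0 0 0; 0 0 0 0 0 0 0; 0 0 0 0 0 0 0; 0 0 0 0 0 0 0; 0 0 0 0 0 0 0", force=60)

```text
t: 5.15
ee_pos: [0.5384, -0.2472, 0.0128]
ee_rot: [3.14, -0.001, 0.341]
ft_force: [0.4, -0.1, 1.0]
opening: 0.0131
```

Run:
```python
from h import *
s=robot.sense();print(s['t'],s['ee_pos'],s['ee_rot'],s['joint_vel'].round(3),s['ft_force'],s['opening'])
save(robot.grab_frame("wrist"),"w4")
```

```text
5.15 [ 0.53838165 -0.24722745  0.0128032 ] [ 3.13993816e+00 -9.92386476e-04  3.40883869e-01] [-0.001 -0.001 -0.002 -0.001 -0.002 -0.001] [ 0.41430119 -0.05877513  1.03471488] 0.01306663497262651
```

View pics/w4.png

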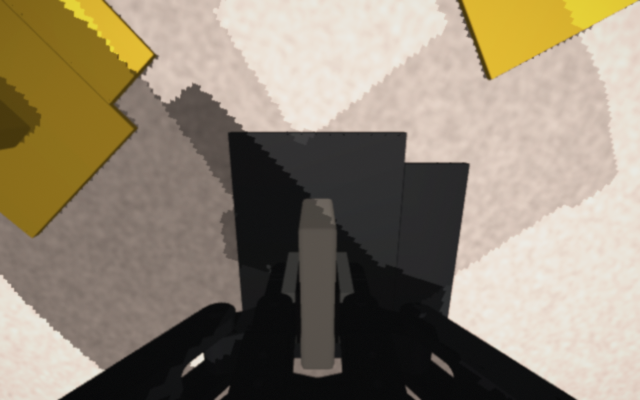

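Run:
```python
from h import *
plan((.4522,.2348,.14),(np.pi,0,-.013),14,0)
```

```text
0.01 -0.01 1.45 0.57 -3.45 -0.91 0.00; 0.01 -0.01 1.45 0.48 -3.46 -0.91 0.00; 0.01 -0.01 1.45 0.40 -3.47 -0.91 0.00; 0.01 -0.01 1.45 0.31 -3.48 -0.91 0.00; 0.01 -0.01 1.45 0.22 -3.49 -0.91 0.00; 0.01 -0.01 1.45 0.13 -3.49 -0.91 0.00; 0.01 -0.01 1.45 0.04 -3.50 -0.91 0.00; 0.01 -0.01 1.45 -0.04 -3.50 -0.91 0.00; 0.01 -0.01 1.45 -0.13 -3.49 -0.91 0.00; 0.01 -0.01 1.45 -0.22 -3.49 -0.91 0.00; 0.01 -0.01 1.45 -0.31 -3.48 -0.91 0.00; 0.01 -0.01 1.45 -0.40 -3.47 -0.91 0.00; 0.01 -0.01 1.45 -0.49 -3.46 -0.91 0.00; 0.01 -0.01 1.45 -0.57 -3.45 -0.91 0.00
```

>>> drive_tool(targets="0 0 0 0 0 -2.5 0; 0 0 0 0 0 -4 0; 0 0 0 0 0 -4 0; 0 0 1.45 0.55 -3.5 -1.5 0; 0 0 1.45 0.5 -3.5 0 0; 0 0 1.45 0.4 -3.5 0 0; 0 0 1.45 0.3 -3.5 0 0; 0 0 1.45 0.2 -3.5 0 0; 0 0 1.45 0.15 -3.5 0 0; 0 0 1.45 0.05 -3.5 0 0")

```text
t: 6.2
ee_pos: [0.4925, 0.0007, 0.1356]
ee_rot: [-3.14, 0.001, 0.151]
ft_force: [1.0, -0.8, -1.9]
opening: 0.0133
```

Run:
```python
from h import *
s=robot.sense();print(s['t'],s['ee_pos'],s['ee_rot'],s['ft_force'],s['opening'])
plan((.4522,.2348,.14),(np.pi,0,-.013),7,0)
```

```text
6.2 [0.49252478 0.00072152 0.13558935] [-3.14039034e+00  1.13366338e-03  1.51171708e-01] [ 1.04749131 -0.77720667 -1.86849036] 0.013264847161139409
-0.01 0.01 1.34 -0.07 -3.39 -0.06 0.00; -0.01 0.01 1.34 -0.15 -3.39 -0.06 0.00; -0.01 0.01 1.34 -0.22 -3.39 -0.06 0.00; -0.01 0.01 1.34 -0.30 -3.38 -0.06 0.00; -0.01 0.01 1.34 -0.38 -3.37 -0.06 0.00; -0.01 0.01 1.34 -0.46 -3.36 -0.06 0.00; -0.01 0.01 1.34 -0.54 -3.35 -0.06 0.00
```

>>> drive_tool(targets="0 0 1.35 -0.1 -3.4 0 0; 0 0 1.35 -0.15 -3.4 0 0; 0 0 1.35 -0.2 -3.4 0 0; 0 0 1.35 -0.3 -3.4 0 0; 0 0 1.35 -0.4 -3.4 0 0; 0 0 1.35 -0.45 -3.4 0 0; 0 0 1.35 -0.55 -3.3 0 0; 0 0 0 0 0 0 0; 0 0 0 0 0 0 0; 0 0 0 0 0 0 0")

```text
t: 7.2
ee_pos: [0.4469, 0.2485, 0.1347]
ee_rot: [-3.14, 0.003, -0.017]
ft_force: [0.6, 0.0, -1.7]
opening: 0.0134
```

Run:
```python
from h import *
s=robot.sense();print(s['t'],s['ee_pos'],s['ee_rot'],s['ft_force'],s['opening'])
im=robot.grab_frame("wrist");save(im,"w5")
save(robot.grab_frame("top"),"t5",(180,130,340,310),4)
plan((.4522,.2348,.14),(np.pi,0,-.013),1,0)
```

```text
7.2 [0.44689905 0.2485028  0.1347342 ] [-3.14030056  0.00317455 -0.01711975] [ 0.60031932  0.0307922  -1.72468412] 0.013364811698775316
-0.07 0.18 -0.29 0.54 1.32 -0.52 0.00
```

View pics/w5.png

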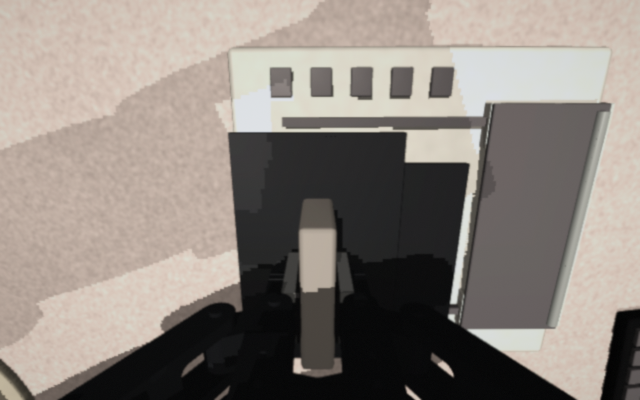

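View pics/t5.png

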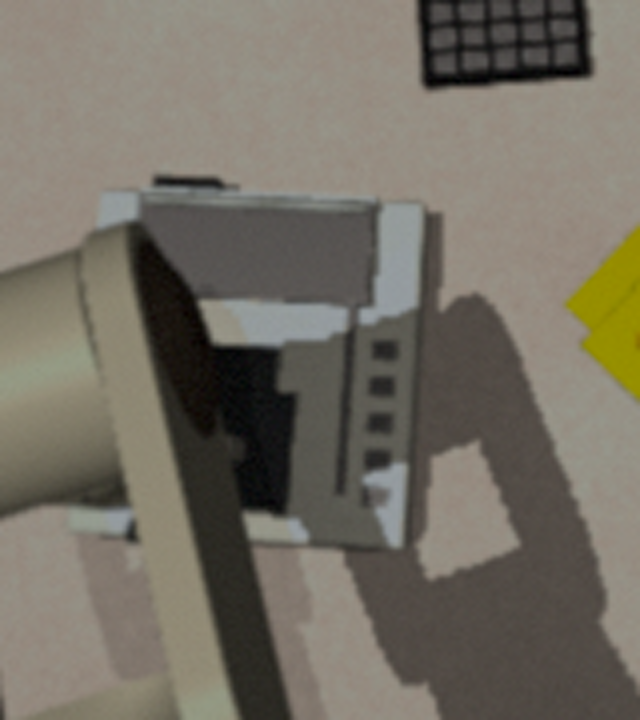

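Run:
```python
from h import *
im=cv2.imread("pics/w5.png")
save(im[:,:,::-1],"w5c",(220,30,420,150),4);save(im[:,:,::-1],"w5d",(430,30,630,360),2.4)
```

```text
(no output)
```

View pics/w5c.png

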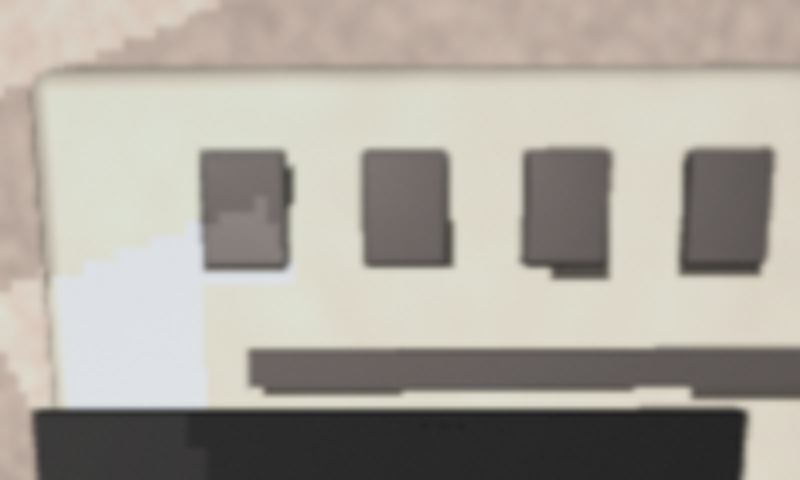

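View pics/w5d.png

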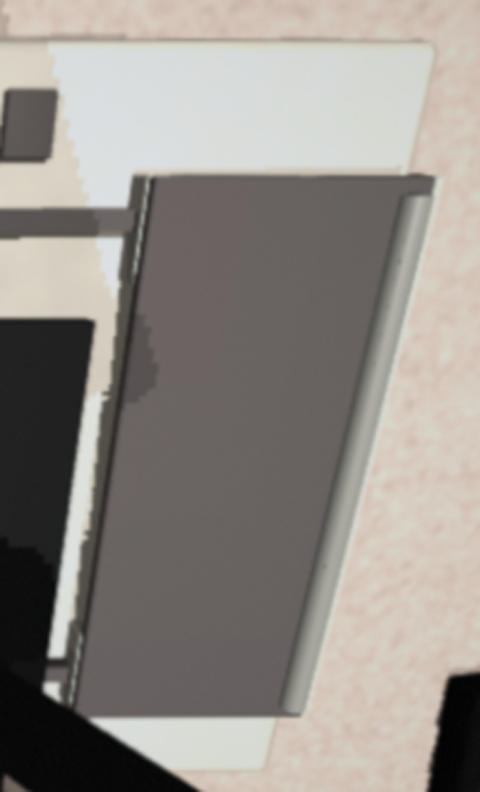

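Run:
```python
from h import *
s=robot.sense()
x=fit2("wrist",[(-.17,.12,.045),(-.135,.07,.051),(.08,.12,.045),(0,.085,.058),(0,-.085,.058),(.08,-.12,.045)],
[(229.4,48.4),(282.1,126.4),(610.3,47.8),(494.4,103.6),(462.4,327.4),(539.9,350.3)],(.557,.233,0),(0,0),1,s)
z=s['ee_pos'][2]-.0128+.004
# plate in hand: corners
y=fit2("wrist",[(-.04,.062,z),(.04,.062,z),(.07,.048,z)],[(228.5,132.5),(405.8,132.5),(469,163.6)],(.45,.24,0),(0,0),1,s)
print(s['t'],s['ee_pos'])
```

```text
[ 0.5581  0.2354 -0.0134] -0.77
[[-5.45, -1.38], [-1.1, 1.51], [6.89, -1.89], [-0.23, 0.0], [-2.17, 3.18], [2.38, 3.79]]
[ 0.4469  0.2491 -0.0185] -1.06
[[-2.21, 0.04], [1.07, 0.06], [1.16, 0.33]]
7.3 [0.44706795 0.24810556 0.13478653]
```

```bash
cat >> h.py <<'E'
M=np.array([.5576,.2345]);MY=-.013
D=np.array([.07,0,.0128])
def edge_goal(ex,ez,p,n,ey=0):
    r=R.from_euler("xyz",(np.pi,p,MY)); q=R.from_euler("z",MY).apply((ex,ey,0))
    e=np.array([M[0]+q[0],M[1]+q[1],.045+ez]); t=e-r.apply(D); plan(t,(np.pi,p,MY),n,0)
def edge_now():
    s=robot.sense(); r=R.from_euler("xyz",s["ee_rot"]); e=s["ee_pos"]+r.apply(D)-np.array([*M,.045])
    x=r.apply((1,0,0)); print("t",s["t"],"edge mm",(R.from_euler("z",-MY).apply(e)*1000).round(1),"yaw",round(np.arctan2(x[1],x[0])-MY,4),"pitch",-x[2].round(4),"roll",r.apply((0,1,0))[2].round(4),"f",s["ft_force"].round(1),"tq",s["torque"].round(2),"op",s["opening"].round(4))
E
python3 - <<'E'
from h import *
edge_now();edge_goal(-.02,.010,.06,6)
E
```

```text
Traceback (most recent call last):
  File "h.py", line 44, in edge_now
    x=r.apply((1,0,0)); print("t",s["t"],"edge mm",(R.from_euler("z",-MY).apply(e)*1000).round(1),"yaw",round(np.arctan2(x[1],x[0])-MY,4),"pitch",-x[2].round(4),"roll",r.apply((0,1,0))[2].round(4),"f",s["ft_force"].round(1),"tq",s["torque"].round(2),"op",s["opening"].round(4))
                                                                                                                                                                                                                                                               ^^^^^^^^^^^^^^^^^^
AttributeError: 'float' object has no attribute 'round'
```

```bash
sed -i 's/s\["opening"\].round(4)/round(s["opening"],4)/' h.py
python3 - <<'E'
from h import *
edge_now();edge_goal(-.02,.010,.06,6)
E
```

```text
t 7.3 edge mm [-40.7  11.8  76.8] yaw -0.005 pitch 0.0031 roll -0.0012 f [-0.5 -0.1 -1.5] tq [ 0.04  0.03 -0.02] op 0.013
-0.01 -0.54 -0.05 0.36 0.20 1.05 0.00; -0.01 -0.54 -0.05 0.37 0.20 1.04 0.00; -0.01 -0.54 -0.05 0.38 0.20 1.04 0.00; -0.01 -0.54 -0.05 0.39 0.20 1.03 0.00; -0.01 -0.54 -0.05 0.40 0.20 1.03 0.00; -0.01 -0.54 -0.05 0.41 0.20 1.03 0.00
```

>>> drive_tool(targets="0 -0.55 0 0.4 0.2 1 0; 0 -0.55 0 0.4 0.2 1 0; 0 -0.55 -0.1 0.4 0.2 1 0; 0 -0.55 -0.1 0.4 0.2 1 0; 0 -0.55 -0.1 0.4 0.2 1 0; 0 -0.5 0 0.4 0.2 1 0; 0 0 0 0 0 0 0; 0 0 0 0 0 0 0; 0 0 0 0 0 0 0; 0 0 0 0 0 0 0")

```text
t: 8.3
ee_pos: [0.4717, 0.2322, 0.0675]
ee_rot: [-3.141, 0.067, -0.016]
ft_force: [0.2, -0.9, -0.9]
opening: 0.0132
```

Run:
```python
from h import *
edge_now();edge_goal(-.006,.003,.06,5)
save(robot.grab_frame("wrist"),"w6")
```

```text
t 8.3 edge mm [-16.8  -3.6   5. ] yaw -0.0029 pitch 0.0667 roll -0.0009 f [ 0.2 -0.9 -0.9] tq [ 0.01 -0.07 -0.03] op 0.0132
-0.01 0.08 -0.03 0.22 -0.07 0.04 0.00; -0.01 0.08 -0.03 0.22 -0.07 0.04 0.00; -0.01 0.08 -0.03 0.22 -0.07 0.04 0.00; -0.01 0.08 -0.03 0.22 -0.07 0.04 0.00; -0.01 0.08 -0.03 0.22 -0.07 0.04 0.00
```

View pics/w6.png

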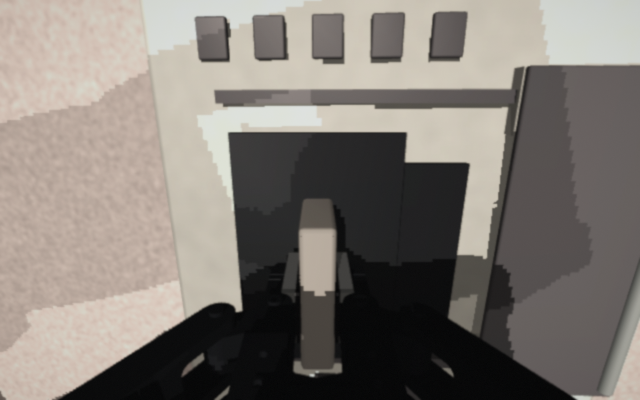

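>>> drive_tool(targets="0 0.1 0 0.2 -0.1 0 0; 0 0.1 0 0.2 -0.1 0.05 0; 0 0.1 0 0.2 -0.1 0.05 0; 0 0 -0.1 0.2 0 0.05 0; 0 0 0 0.1 0 0 0; 0 0 0 0 0 0 0; 0 0 0 0 0 0 0; 0 0 0 0 0 0 0; 0 0 0 0 0 0 0; 0 0 0 0 0 0 0")

```text
t: 9.35
ee_pos: [0.4816, 0.2358, 0.0663]
ee_rot: [-3.14, 0.059, -0.013]
ft_force: [0.3, 0.1, -0.7]
opening: 0.0131
```

Run:
```python
from h import *
edge_now();edge_goal(.022,.0028,.055,8)
save(robot.grab_frame("wrist"),"w7")
```

```text
t 9.35 edge mm [-6.9  0.3  4.4] yaw -0.0003 pitch 0.0591 roll -0.0016 f [ 0.3  0.1 -0.7] tq [-0.    0.04  0.02] op 0.0131
-0.01 0.03 -0.00 0.36 0.00 0.00 0.00; -0.01 0.03 -0.00 0.36 0.00 0.00 0.00; -0.01 0.03 -0.00 0.36 0.00 0.00 0.00; -0.01 0.03 -0.00 0.36 0.00 0.00 0.00; -0.01 0.03 -0.00 0.36 0.00 0.00 0.00; -0.01 0.03 -0.00 0.36 0.00 0.00 0.00; -0.01 0.03 -0.00 0.36 0.00 0.00 0.00; -0.01 0.03 -0.00 0.36 0.00 0.00 0.00
```

View pics/w7.png

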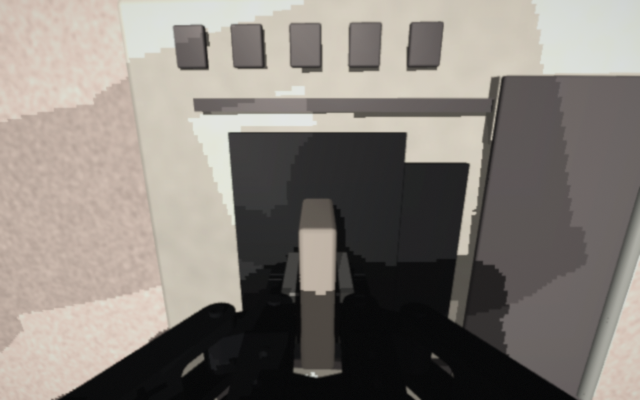

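>>> drive_tool(targets="0 0 0 0 0 0.08 0; 0 0 0 0.3 0 0 0; 0 0 0 0.3 0 0 0; 0 0 0 0.3 0 0 0; 0 0 0 0.3 0 0 0; 0 0 0 0 0 0 0; 0 0 0 0 0 0 0; 0 0 0 0 0 0 0; 0 0 0 0 0 0 0; 0 0 0 0 0 0 0")

```text
t: 10.4
ee_pos: [0.4947, 0.2356, 0.0645]
ee_rot: [-3.14, 0.059, -0.013]
ft_force: [0.1, -0.0, -1.9]
opening: 0.0132
```

Run:
```python
from h import *
edge_now();edge_goal(.022,.0028,.055,6)
save(robot.grab_frame("wrist"),"w8")
save(robot.grab_frame("scene"),"s8",(310,180,460,290),5)
```

```text
t 10.4 edge mm [6.2 0.2 2.6] yaw -0.0005 pitch 0.0592 roll -0.0016 f [ 0.1 -0.  -1.9] tq [-0.06 -0.04 -0.05] op 0.0132
-0.02 0.04 -0.00 0.26 0.00 -0.01 0.00; -0.02 0.04 -0.00 0.26 0.00 -0.01 0.00; -0.02 0.04 -0.00 0.26 0.00 -0.01 0.00; -0.02 0.04 -0.00 0.26 0.00 -0.01 0.00; -0.02 0.04 -0.00 0.26 0.00 -0.01 0.00; -0.02 0.04 -0.00 0.26 0.00 -0.01 0.00
```

View pics/w8.png

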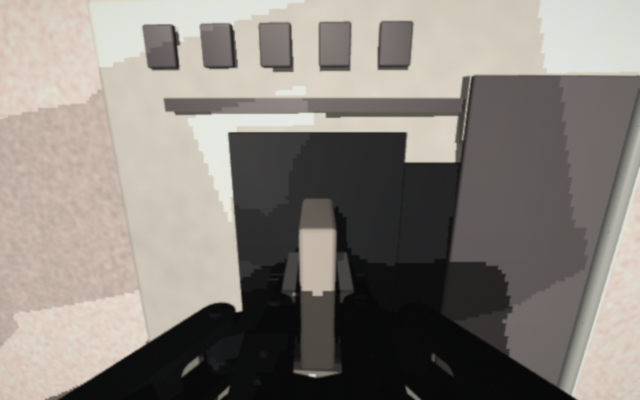

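View pics/s8.png

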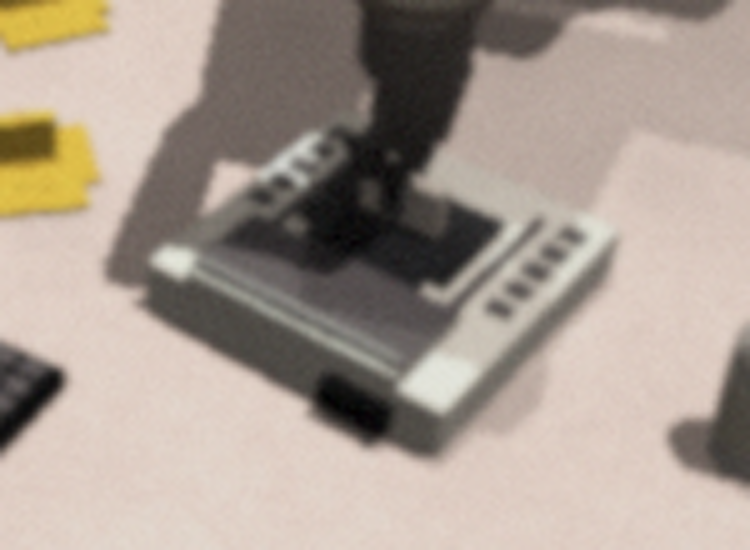

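>>> drive_tool(targets="0 0 0 0.3 0 0 0; 0 0.1 0 0.3 0 -0.02 0; 0 0.1 0 0.3 0 -0.02 0; 0 0 0 0.3 0 0 0; 0 0 0 0.25 0 0 0; 0 0 0 0 0 0 0; 0 0 0 0 0 0 0; 0 0 0 0 0 0 0; 0 0 0 0 0 0 0; 0 0 0 0 0 0 0")

```text
t: 11.5
ee_pos: [0.5106, 0.2353, 0.064]
ee_rot: [-3.14, 0.056, -0.013]
ft_force: [0.8, -0.0, -2.6]
opening: 0.0131
```

Run:
```python
from h import *
edge_now();edge_goal(.022,.0,.0,8)
save(robot.grab_frame("wrist"),"w9")
```

```text
t 11.5 edge mm [22.1  0.2  2.3] yaw -0.0005 pitch 0.0555 roll -0.0015 f [ 0.8 -0.  -2.6] tq [-0.02 -0.   -0.01] op 0.0131
-0.01 0.40 -0.00 -0.01 0.00 0.08 0.00; -0.01 0.40 -0.00 -0.01 0.00 0.08 0.00; -0.01 0.40 -0.00 -0.01 0.00 0.08 0.00; -0.01 0.40 -0.00 -0.01 0.00 0.08 0.00; -0.01 0.40 -0.00 -0.01 0.00 0.08 0.00; -0.01 0.40 -0.00 -0.01 0.00 0.08 0.00; -0.01 0.40 -0.00 -0.01 0.00 0.08 0.00; -0.01 0.40 -0.00 -0.01 0.00 0.08 0.00
```

View pics/w9.png

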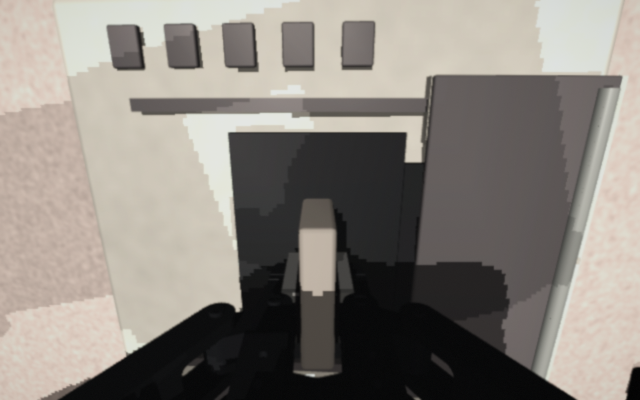

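>>> drive_tool(targets="0 0.4 0 0 0 0.08 0; 0 0.4 0 0 0 0.08 0; 0 0.4 0 0 0 0.08 0; 0 0.4 0 0 0 0.08 0; 0 0.4 0 0 0 0.08 0; 0 0.4 0 0 0 0.08 0; 0 0.4 0 0 0 0.08 0; 0 0.3 0 0 0 0.05 0; 0 0 0 0 0 0 0; 0 0 0 0 0 0 0")

```text
t: 12.55
ee_pos: [0.5101, 0.2354, 0.0585]
ee_rot: [-3.14, -0.004, -0.013]
ft_force: [-3.1, -1.3, 4.4]
opening: 0.0129
```

Run:
```python
from h import *
edge_now();edge_goal(.022,.0,.0,4)
save(robot.grab_frame("wrist"),"w10")
```

```text
t 12.55 edge mm [22.5  0.3  1. ] yaw -0.0002 pitch -0.004 roll -0.0016 f [-3.1 -1.3  4.4] tq [-0.19  0.64 -0.02] op 0.0129
-0.02 -0.06 -0.00 -0.01 0.01 0.02 0.00; -0.02 -0.06 -0.00 -0.01 0.01 0.02 0.00; -0.02 -0.06 -0.00 -0.01 0.01 0.02 0.00; -0.02 -0.06 -0.00 -0.01 0.01 0.02 0.00
```

View pics/w10.png

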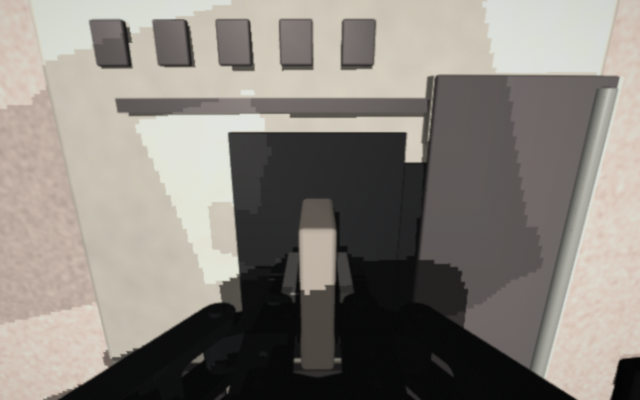

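>>> drive_tool(targets="0 -0.1 0 0 0 0.05 0; 0 -0.1 0 0 0 0.05 0; 0 0 0 0 0 0.05 0; 0 0 0 0 0 0.05 0; 0 0 0 0 0 0.05 0; 0 0 0 0 0 0.05 0; 0 0 0 0 0 0.05 0; 0 0 0 0 0 0.05 0; 0 0 0 0 0 0.05 0; 0 0 0 0 0 0.05 0")

```text
t: 13.6
ee_pos: [0.5101, 0.2355, 0.0578]
ee_rot: [-3.14, 0.0, -0.013]
ft_force: [-7.9, -2.9, 13.6]
opening: 0.0131
```

Run:
```python
from h import *
edge_now()
save(robot.grab_frame("wrist"),"w11");edge_now()
```

```text
t 13.6 edge mm [22.5  0.4 -0. ] yaw 0.0001 pitch 0.0002 roll -0.0015 f [-7.9 -2.9 13.6] tq [-0.55  1.12 -0.05] op 0.0131
t 13.65 edge mm [22.5  0.4 -0. ] yaw 0.0001 pitch 0.0002 roll -0.0015 f [-7.  -2.  12.5] tq [-0.54  1.09 -0.01] op 0.0127
```

View pics/w11.png

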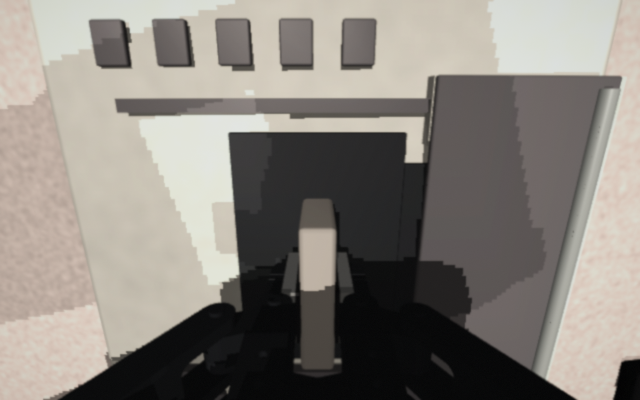

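Run:
```python
from h import *
for i in range(6): im=robot.grab_frame("scene")
edge_now()
save(im,"s12",(310,180,460,290),5)
save(robot.grab_frame("top"),"t12",(110,110,530,310),1.8);edge_now()
```

```text
t 13.95 edge mm [22.5  0.3 -0.1] yaw 0.0001 pitch 0.0003 roll -0.0014 f [-8.2 -2.1 13.5] tq [-0.62  1.12 -0.02] op 0.0134
t 14.0 edge mm [22.5  0.4 -0. ] yaw 0.0001 pitch 0.0002 roll -0.0015 f [-7.8 -1.9 13.9] tq [-0.55  1.18 -0.03] op 0.0133
```

View pics/s12.png

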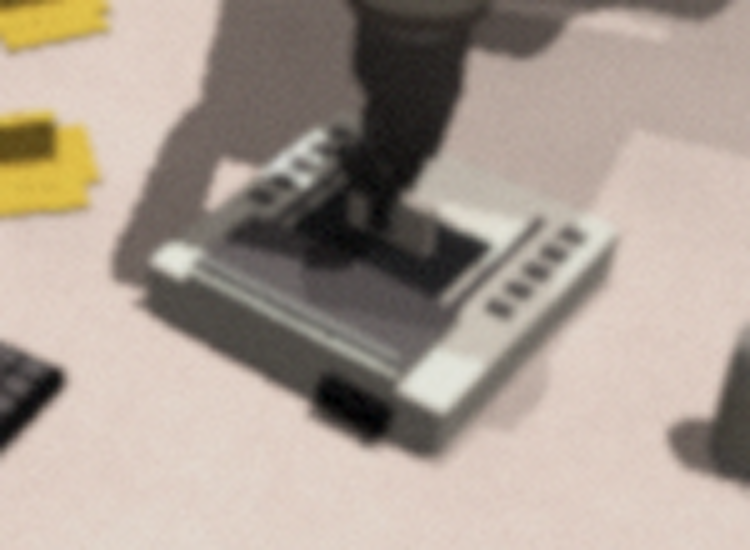

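View pics/t12.png

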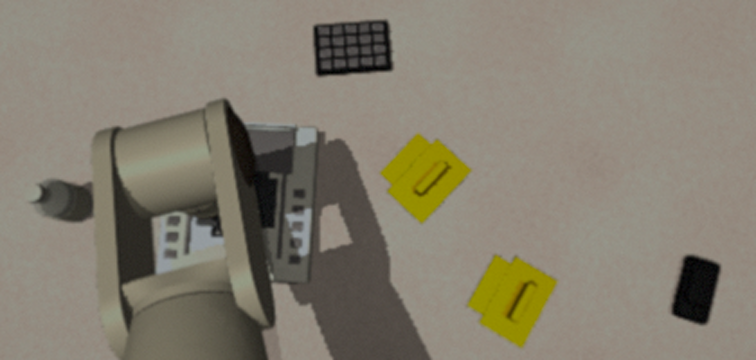

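```bash
python3 -c "
from cell import robot
print(robot.hand_in())"
```

```text
the job is handed in; nothing more can be done
None
```

I picked up the dark plate by its white handle, slid its tongue under the flap with the nose tilted slightly down, then levelled it and pressed it onto the deck. I handed in at 14.0 s with the plate still gripped and pressed; hand-in gave no verdict.

Last checks, based on the measured arm pose and my camera fit of the mouth:
- **Tongue:** 22.5 mm under the flap, 0.4 mm off the middle, yaw and tilt within about 0.002 rad, and at deck height (0.0 mm).
- **Push:** about 14 N measured, about 15.5 N allowing for the plate's weight. That is more than the plunger's 7 N, so the plate should be bearing on the deck with the plunger flush. I could not see the plunger itself.
- **Grip:** holding on the handle with 60 N set and the fingers 13 mm apart.
- **Flap and bystanders:** the flap looks shut in the pictures, and the keypad, mouse and bottle look unmoved.

Two readings did not agree fully:
- **Sideways force:** about 8 N remained along the tuck direction, which I took to be friction and left alone.
- **Mouth position:** the network's single mouth reading was about 15 mm to the left of my two corner fits, from the top and wrist cameras. Those agreed within about 2 mm, so I used them. The wrist fit had residuals up to 7 pixels, but the close-up gap to the left rail and the visible part of the tongue matched it.

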